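# Slide the top carrier tile off the stack onto the loading stage

## Robot

A 7-joint arm with a two-finger parallel gripper is mounted at the origin on the work surface. World frame = base frame: x ahead of the robot, y to its left, z up, the work surface at z = 0. Lengths are in m, angles in rad, forces in N, time in s.
With the tool pointing down it reaches from about 0.35 to 0.9 m from the base axis. Payload 8.1 kg.
Tool frame: the origin (TCP) lies midway between the tips of the shut fingers; the grasp point (between the pads) lies 19 mm behind it (arm.hold_point_z is the distance from the TCP to the grasp point, in m); z points along the fingers, y is the direction in which the jaws open and shut (so a half turn about z gives the same grasp; the last joint's range is limited). The gripper opens to 92 mm and grips with 3 to 60 N. Pads are 19 mm wide; open, the fingers measure 130 mm over their backs; the gripper's body (75 mm by 190 mm) begins 47 mm behind the grasp point.
Start: joints at [-1.312, 0.434, 0.025, 1.573, -0.012, 1.134, -0.075], TCP at [0.221, 0.585, 0.227] pointing down, gripper open.
Joint ranges: [-2.62, 2.62], [-0.44, 2.09], [-1.27, 1.32], [0.08, 2.57], [-1.32, 4.46], [0.12, 2], [-2.74, 2.74]. Speed limits (rad/s): [2.22, 2.22, 3.01, 3.01, 3.14, 3.14, 3.14].

## Interface

Orientations are given as a rotation vector (axis times angle).
In Python, from cell import arm gives the robot as it stands.
- The arm moves only by the shell command python3 -m pendant 'ROWS' [FORCE]. ROWS is JSON, a list of rows, each a list of 3 entries, a list of its own where there are three numbers: the shift along the tool's x, y, z in m, then the turn, a rotation vector about the tool's x, y, z in degrees, then the finger opening in m, from 0 to 0.0918. A call has 1 to 10 rows; each row shifts and turns the commanded pose from where the row before left it, along the tool's axes as they then stand; what a row does not reach is not made up. A row lasts 1/8 s, in which the tool goes at most 62.5 mm and 10.7 degrees, less where a joint would pass 70% of its speed; a pose out of reach is approached as far as the arm can. A call with a gripper value outside its range is refused whole. The fingers move at their own pace and stop on an object; FORCE is the grip in N (left out, the last holds). Time passes only in rows, so rows that do not move let the fingers close. It gives the time, the measured TCP pose, the force and the opening at its end, in the units of the state.
- arm.observe(): the state, without advancing time (a new reading comes with each control period).
- arm.get_image(name): name is "side" or "top" or "wrist"; returns (picture, depth): 480x640x3 uint8, red, green, blue; 480x640 float32, m along the optical axis (not along the pixel's ray), 0 where there is no reading.
- arm.camera_params(name): a dict with "fovy" (degrees; the focal length in pixels is half the picture's height over the tangent of half this angle, whatever the lens; pixels are square), "cx", "cy" (the principal point, pixels), "rvec" (rotation vector, rad) and "tvec" (3), from world to camera coordinates, as OpenCV has them; the wrist camera has in their place "mount" (4x4, takes a point from camera to tool coordinates, whose origin is the TCP and whose axes are the flange's). Camera axes: x right, y down, z forward; pixel columns grow to the right and rows downward; lengths in m; the calibration is good to about 2 mm. The wrist camera is an equidistant fisheye: a pixel r from the principal point sees the ray r / f radians off the axis. A picture is of the moment at which its call begins: read the wrist's pose just before it. camera_params takes no time and is no camera call.
- arm.sign_off(): hands the job in, once; it reports no verdict.
Trained networks look in the newest picture that a camera, given by its name, has taken for a name from the list of things; names that differ only in an ending like _2 or _b are one class to them, and where a whole thing is asked for, a point or a joint stands for the part that bears it (a point fixed in the world has none). Each returns a list of dicts, best first, with "conf" (0 to 1); they miss things now and then, are a little off and sometimes report something else, mostly with a low value. They report only what shows in the picture. A call takes as long as a camera call. They do not tell look-alikes from the thing itself.
- arm.look_for(camera, label): "rect" ([centre column, centre row, width, height] in pixels, round what is visible of it).
- arm.masks_of(camera, label): "pixels" (480x640 bool, what is visible of it) and "rect" ([centre column, centre row, width, height] in pixels, round what is visible of it).
The state is a dict: "clock": time; "joints": joint angles; "dq": joint speeds; "joint_efforts": joint torques, N m; "position": TCP position; "ee_rot": TCP orientation; "force": force on the tool from outside, world axes, zero at the start; "ft_torque": the same for the moment, N m; "width": opening from 0.0 (shut) to 1.0 (fully open).
Only numpy, scipy, OpenCV 4.12 (cv2) and the standard library are available. Lean on these libraries where they do the work, as an engineer would, in place of code of your own. Each camera call takes 0.05 s, during which the arm holds its last target.

## Task

Slide the top ceramic carrier tile sideways off its stack, straight across the gap onto the instrument's loading stage, and on until it meets the rubber stop; press it home there with a steady push of about 8 N for half a second (never more than 15 N), then back away and leave it lying flat and square against the stop, in the middle of the stage's width. The tile is brittle: touch it gently, do not lift, tip or force it, and leave the rest of the stack and everything else on the bench where it is.

Things in the scene. Friction and masses are not known exactly. Their poses are not given: they have to be found in the camera images.
- tile_top_centre (a point): Centre (half-way up) of the TOP one of four identical loose white ceramic tiles, stacked; each 100 x 100 x 10 mm thick, edges along its x and y, z up, top tile 0.25 to 0.5 kg. Too wide to grasp: push it with fingertips held within the height of its 10 mm edge, on the side facing away from the stage. Sliding it takes about 1 to 5 N.
- tile_top: The same top tile; origin at the centre of its underside, 5 mm below the point above.
- tile_2_centre (a point): Centre (half-way up) of the second tile of the stack, directly under the top one (10 mm lower); loose, must stay. Tiles in the stack lie within a few mm and a few degrees of each other.
- tile_3_centre (a point): Centre of the third tile, 10 mm lower still; loose, must stay.
- tile_4_centre (a point): Centre of the lowest tile, which lies on a fixed grey base 116 x 104 x 20 mm; loose, must stay.
- stage: Fixed loading stage beside the stack, 130 mm (its x) by 200 mm (its y), origin at the centre of its underside on the bench, z up. Its +y is the loading direction: the stack stands off its -y end over an open gap of about 5 to 30 mm (stack's middle 162 to 172 mm from the stage's middle), the stop is at its +y end.
- stage_top (a point): Centre of the stage's bare flat grey metal top, 48.5 mm above the bench and 1.5 mm below the underside of the top tile on the stack. A tile lying on the stage has its centre 5 mm above this level.
- fence: Fixed stop housing on the stage's +y end, 110 (x) x 24 (y) x 30 mm high, axes as the stage; origin at the middle of the lower edge of its face towards the stack, 74 mm from the stage's middle. From that face an adjustable stop stands out towards the stack: a bar with a rubber buffer across it, 84 mm wide, 3 to 11 mm above the stage top.
- stop_zone (a point): Middle of the zone in which the rubber face may be set, on the housing, NOT the face itself: the face is anywhere within 20 mm of here along the stage's y and must be felt. Rubber yields 1 mm per 4 N and the stop holds its place under such pushes. A thin sprung brass pin amid the rubber stands 4 mm proud and pushes back only 0.3 to 0.8 N.
- vial: Bystander, loose, to be left alone: amber glass vial, 28 mm across, 55 mm tall, standing beside the stage. Origin at the centre of its underside.
- beaker: Bystander, loose, to be left alone: small glass beaker, 60 mm across, 70 mm tall, standing on the other side of the stage. Origin at the centre of its underside.
- spatula: Bystander, loose, to be left alone: thin double-ended steel lab spatula, 180 mm long, 12 mm wide, lying flat towards the far edge of the bench, low. Origin under its middle.
- reagent: Bystander, loose, to be left alone: white plastic bottle, 60 mm across, 130 mm tall. Origin at the centre of its underside.
- jar: Bystander, loose, to be left alone: amber jar, 60 mm across, 80 mm tall. Origin at the centre of its underside.
- mouse: Bystander, loose, to be left alone: round grey computer mouse, 62 mm across, 34 mm tall. Origin at the centre of its underside.
Things that resemble listed ones, but are neither listed nor needed, are in the scene too. Of the things that look like the stage, the largest one is meant.

How it is judged:
On the way, in this order (a step that is already met when the one before it is completed fails the run):
1. the top tile has been slid wholly onto the loading stage (its trailing edge 10 mm or more past the stage's near edge) and lies on it (x of tile_top_centre in the frame of stage between -0.015 and 0.015 m and z of tile_top_centre in the frame of stage between 0.0505 and 0.0565 m and y of tile_top_centre in the frame of stage above -0.04 m), for 0.05 s.
2. the tile is pressed against the stop with more than 5 N and less than 15 N for 0.2 s (x of tile_top_centre in the frame of stage between -0.015 and 0.015 m and z of tile_top_centre in the frame of stage between 0.0505 and 0.0565 m and contact force between tile_top and fence between 5 and 15 N), for 0.2 s.
At the end, for the whole second after the job is handed in: The tile lies flat on the stage top at rest, its centre within 15 mm of the stage's middle across the width, square to the stage within 5 degrees, still touching the stop's feeler pin (within 4 mm of the rubber); each of the other three tiles is within 6 mm of where it was (x of tile_top_centre in the frame of stage between -0.015 and 0.015 m and z of tile_top_centre in the frame of stage between 0.0505 and 0.0565 m and y of tile_top_centre in the frame of stage between -0.032 and 0.022 m and angle between the x axis of tile_top and the x axis of stage, either way round below 0.09 rad and angle between tile_top's own z axis and vertical below 0.03 rad and contact force between tile_top and fence above 0.1 N and linear speed of tile_top below 0.01 m/s and distance of each of tile_2_centre, tile_3_centre, tile_4_centre from where it was at the start of the episode below 0.006 m).
It fails at once if the tile is lifted (its centre more than 6 mm above its height on the stack) or tipped more than 7 degrees (height (world z) of tile_top_centre above 0.061 m or angle between tile_top's own z axis and vertical above 0.12 rad).
It fails at once if the tile is pressed on the stop with more than 15 N (contact force between tile_top and fence above 15 N).
It fails at once if the fingers press on the tile with more than 35 N (contact force between the fingers and tile_top above 35 N).
It fails at once if one of the other tiles is shifted more than 6 mm (distance of any of tile_2_centre, tile_3_centre, tile_4_centre from where it was at the start of the episode above 0.006 m).
It fails at once if a bystander is moved more than 15 mm or tipped (distance of any of vial, beaker, spatula, reagent, jar, mouse from where it was at the start of the episode above 0.015 m or angle between any of vial, beaker, spatula, reagent, jar, mouse's own z axis and vertical above 0.3 rad).
It also fails if it takes over 45 s, if anything falls off the work surface, if the arm or the gripper's body presses on something with over 40 N, if the wrist force passes 120 N, or if a joint passes its speed limit or range.

## Working session

There is one attempt and no reset: what is moved stays moved. The work goes in short steps, Python scripts to look and compute and a shell command to move; the robot and the scene stay as the last step left them, time stands still between calls to the robot, and variables do not carry over. Pictures are saved under pics/ and viewed, and the job is handed in when it is done.

```bash
ls; mkdir -p pics
cat > h.py <<'E'
import numpy as np,cv2
from cell import arm
def snap(n,f):
    p,d=arm.get_image(n); cv2.imwrite('pics/'+f+'.png',p[:,:,::-1]); np.save('pics/'+f+'.npy',d); return p,d
def cam(n):
    c=arm.camera_params(n); f=240/np.tan(np.radians(c['fovy'])/2); return c,f
def pix2w(n,u,v,d):
    c,f=cam(n); R=cv2.Rodrigues(np.array(c['rvec'],float))[0]; t=np.array(c['tvec'],float)
    pc=np.stack([(u-c['cx'])/f*d,(v-c['cy'])/f*d,d],-1)
    return (pc-t)@R
def ray_z(n,u,v,z):
    c,f=cam(n); R=cv2.Rodrigues(np.array(c['rvec'],float))[0]; t=np.array(c['tvec'],float)
    o=-R.T@t; r=R.T@np.array([(u-c['cx'])/f,(v-c['cy'])/f,1.]); return o+r*(z-o[2])/r[2]
E
python3 - <<'E'
from h import *
for n in ['side','top','wrist']: 
    snap(n,n+'0'); print(arm.camera_params(n))
print(arm.observe())
E
```

```text
pics
{'fovy': 53.15756510158127, 'cx': 324.93653732906955, 'cy': 239.15539893350902, 'rvec': array([ 2.18120263, -0.1154623 ,  0.06819283]), 'tvec': array([-0.53894704,  0.10289092,  0.91408309])}
{'fovy': 42.89870304644499, 'cx': 327.40754592447985, 'cy': 235.12506153838623, 'rvec': array([ 2.15635449, -2.14469205,  0.13791151]), 'tvec': array([0.02079046, 0.58010451, 1.25424882])}
{'fovy': 65.70646984690485, 'cx': 316.9934937578831, 'cy': 231.7077013431839, 'mount': array([[ 1.42533954e-05, -9.68815643e-01, -2.47782666e-01,
         6.65179146e-02],
       [ 9.99999980e-01,  6.28543526e-05, -1.88233042e-04,
        -7.92396695e-04],
       [ 1.97937335e-04, -2.47782658e-01,  9.68815625e-01,
        -1.57392659e-01],
       [ 0.00000000e+00,  0.00000000e+00,  0.00000000e+00,
         1.00000000e+00]])}
{'clock': 0.15, 'joints': array([-1.31161052,  0.43506475,  0.02497064,  1.57385042, -0.01159959,
        1.13401224, -0.07512412]), 'dq': array([-0.000346  , -0.0005467 , -0.00075253, -0.00397133,  0.00014601,
        0.00015881, -0.00080431]), 'joint_efforts': array([ 2.12903091e-03, -6.68265939e+01,  9.86050665e-01, -3.14693320e+01,
       -6.05378766e-02,  3.95687437e-02,  1.40019761e-04]), 'position': array([0.221124  , 0.58417477, 0.22613866]), 'ee_rot': array([-5.65315838e-01, -3.09020172e+00,  1.86131962e-03]), 'force': array([ 0.11740943, -0.02551302,  0.05014195]), 'ft_torque': array([-0.03820887,  0.03125036, -0.03862454]), 'width': 0.9980804735282207}
```

View pics/top0.png

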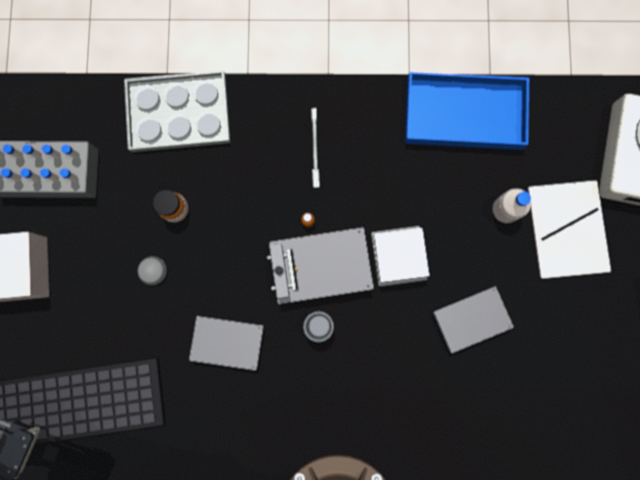

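View pics/side0.png

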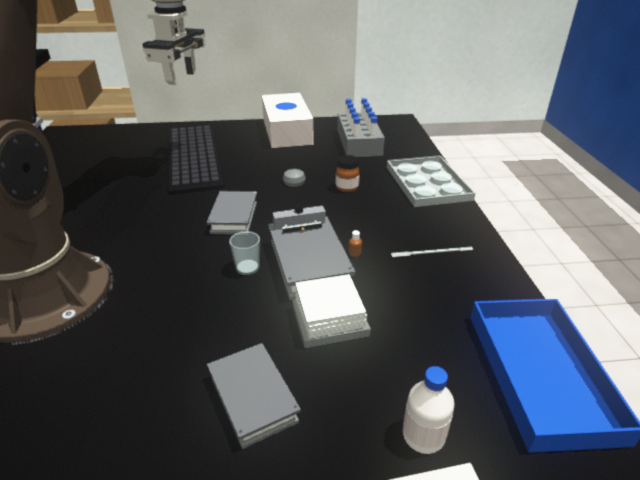

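View pics/wrist0.png

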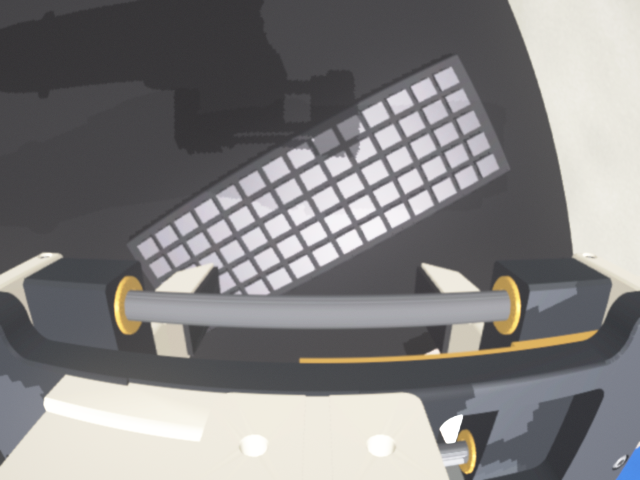

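In the top view, three grey plates look like the stage: (320,265), with the stop housing at (285,270), and two smaller ones at (227,343) and (473,320). The first is the largest and has both the fence and the adjacent tile stack at (401,256), so it's the one meant. Next I'll confirm it in a crop and measure it.

Run:
```python
from h import *
p,d=snap('top','top1')
cv2.imwrite('pics/crop1.png',cv2.resize(p[215:315,255:445,::-1],None,fx=4,fy=4,interpolation=cv2.INTER_CUBIC))
for l in ['stage','tile_top','fence']:
    for m in arm.masks_of('top',l)[:4]:
        M=m['pixels']; print(l,m['conf'],np.round(m['rect'],1),M.sum())
        v,u=np.nonzero(M); dd=d[v,u]; ok=dd>0
        P=pix2w('top',u[ok],v[ok],dd[ok]); print('  z pct',np.round(np.percentile(P[:,2],[5,25,50,75,95]),4), 'med',np.round(np.median(P,0),4))
        zt={'stage':.0485,'tile_top':.06,'fence':.0785}[l]
        r=cv2.minAreaRect(np.argwhere(M)[:,::-1].astype(np.float32)); 
        c=cv2.boxPoints(r); W=np.array([ray_z('top',a,b,zt) for a,b in c]); print('  corners',np.round(W[:,:2],4).tolist(),'sides',np.round(np.linalg.norm(W[0]-W[1]),4),np.round(np.linalg.norm(W[1]-W[2]),4),'c',np.round(W.mean(0),4))
```

```text
stage 0.7 [472.9 319.9  77.9  64.6] 2983
  z pct [0.028  0.0309 0.0327 0.0345 0.037 ] med [ 0.4037 -0.2801  0.0327]
  corners [[0.4204, -0.1942], [0.4751, -0.3255], [0.3889, -0.3589], [0.3351, -0.2286]] sides 0.1423 0.0924 c [ 0.4049 -0.2768  0.0485]
stage 0.68 [224.9 342.5  71.1  56.7] 3035
  z pct [0.0278 0.0307 0.0324 0.0341 0.0366] med [0.3533 0.2327 0.0324]
  corners [[0.318, 0.3056], [0.4099, 0.2945], [0.3895, 0.155], [0.2981, 0.1674]] sides 0.0925 0.141 c [0.3539 0.2306 0.0485]
stage 0.58 [322.5 265.  101.2  74.3] 4914
  z pct [0.0431 0.0457 0.0474 0.049  0.0515] med [0.5165 0.0205 0.0474]
  corners [[0.5641, 0.1443], [0.5949, -0.0524], [0.4655, -0.0714], [0.4354, 0.1228]] sides 0.1992 0.1308 c [0.515  0.0358 0.0485]
tile_top 0.79 [402.1 258.1  54.1  52.4] 2401
  z pct [0.0537 0.0571 0.0589 0.0607 0.0631] med [ 0.5368 -0.1289  0.0589]
  corners [[0.5809, -0.0715], [0.5962, -0.1739], [0.4933, -0.1869], [0.4783, -0.0856]] sides 0.1036 0.1037 c [ 0.5372 -0.1295  0.06  ]
tile_top 0.73 [320.8 267.8 101.9  76.5] 5175
  z pct [0.0428 0.0457 0.0474 0.0491 0.0519] med [0.5164 0.0242 0.0474]
  corners [[0.5642, 0.1454], [0.5948, -0.0519], [0.4641, -0.0709], [0.4341, 0.1237]] sides 0.1997 0.1321 c [0.5143 0.0366 0.06  ]
fence 0.96 [283.1 271.3  28.1  55. ] 852
  z pct [0.0549 0.061  0.076  0.0785 0.0876] med [0.5021 0.1166 0.076 ]
  corners [[0.5499, 0.1469], [0.5586, 0.0966], [0.4526, 0.0776], [0.444, 0.1274]] sides 0.0511 0.1077 c [0.5013 0.1121 0.0785]
```

View pics/crop1.png

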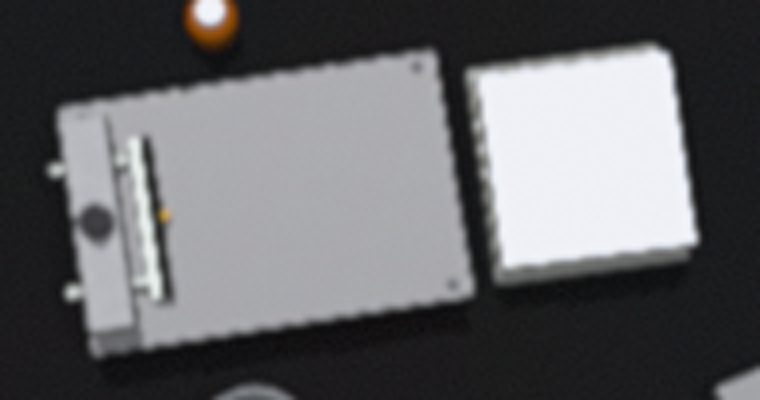

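The crop confirms it: stage with housing at left, rubber bar and brass pin at crop (165,215), stack on the right across a narrow gap. Next step is fitting the edges to sub-pixel precision.

```bash
cat > fit.py <<'E'
from h import *
def quad(n,p,rough,z,inset=0.12,half=4):
    # rough: 4 world xy corners; sample gradient along normals in image; fit lines in world at height z
    c,f=cam(n); R=np.array(c['rvec'],float);t=np.array(c['tvec'],float);K=np.array([[f,0,c['cx']],[0,f,c['cy']],[0,0,1]])
    g=cv2.GaussianBlur(cv2.cvtColor(p,cv2.COLOR_RGB2GRAY),(0,0),0.7).astype(np.float32)
    uv=cv2.projectPoints(np.c_[rough,np.full(4,z)].astype(float),R,t,K,None)[0].reshape(4,2)
    cen=uv.mean(0); L=[]
    for i in range(4):
        a,b=uv[i],uv[(i+1)%4]; e=(b-a)/np.linalg.norm(b-a); nn=np.array([-e[1],e[0]]); 
        if nn@(a-cen)<0: nn=-nn
        pts=[]
        for s in np.linspace(inset,1-inset,40):
            q=a+(b-a)*s; o=np.arange(-half,half+.01,.1); S=q+o[:,None]*nn
            val=cv2.remap(g,S[:,0].astype(np.float32)[None],S[:,1].astype(np.float32)[None],cv2.INTER_CUBIC)[0]
            gr=-np.gradient(val,.1); k=np.argmax(gr)
            w=np.clip(gr[max(0,k-8):k+9],0,None); 
            if gr[k]<3: continue
            pts.append(q+nn*(o[max(0,k-8):k+9]*w).sum()/w.sum())
        W=np.array([ray_z(n,*q,z)[:2] for q in pts])
        vx,vy,x0,y0=cv2.fitLine(W.astype(np.float32),cv2.DIST_HUBER,0,.0005,.0001).ravel().astype(float)
        res=np.abs((W-[x0,y0])@[-vy,vx]); L.append((np.array([x0,y0]),np.array([vx,vy]),np.median(res)))
    C=[]
    for i in range(4):
        p1,d1,_=L[i-1];p2,d2,_=L[i]
        s=np.linalg.solve(np.c_[d1,-d2],p2-p1);C.append(p1+d1*s[0])
    C=np.array(C); 
    print(np.round(C,4).tolist(),'sides',[round(float(np.linalg.norm(C[i]-C[(i+1)%4])),4) for i in range(4)],'res',[round(l[2],4) for l in L])
    print('  yaw of edges deg (mod 90)',[round(float(np.degrees(np.arctan2(*(C[(i+1)%4]-C[i])[::-1]))%90),2) for i in range(4)],'centre',np.round(C.mean(0),4))
    return C
E
python3 - <<'E'
from fit import *
p=cv2.imread('pics/top1.png')[:,:,::-1].copy()
S=quad('top',p,np.array([[0.5641,0.1443],[0.5949,-0.0524],[0.4655,-0.0714],[0.4354,0.1228]]),.0485)
g=cv2.cvtColor(p,cv2.COLOR_RGB2GRAY); m=(g>225).astype(np.uint8); n,l,st,ce=cv2.connectedComponentsWithStats(m)
k=l[256,402]; r=cv2.boxPoints(cv2.minAreaRect(np.argwhere(l==k)[:,::-1].astype(np.float32)))
T0=np.array([ray_z('top',a,b,.06)[:2] for a,b in r]); print(T0)
T=quad('top',p,T0,.06,half=3)
E
```

```text
[[0.5649, 0.1482], [0.5968, -0.0517], [0.4666, -0.072], [0.4346, 0.1257]] sides [0.2025, 0.1317, 0.2002, 0.1323] res [np.float64(0.0006), np.float64(0.0005), np.float64(0.0005), np.float64(0.0007)]
  yaw of edges deg (mod 90) [9.05, 8.84, 9.22, 9.83] centre [0.5157 0.0375]
[[ 0.57978017 -0.07373888]
 [ 0.59432275 -0.17118173]
 [ 0.49607631 -0.18363681]
 [ 0.48179247 -0.08717945]]
[[0.5843, -0.0719], [0.599, -0.1725], [0.4937, -0.1863], [0.4815, -0.0846]] sides [0.1016, 0.1062, 0.1024, 0.1036] res [np.float64(0.0004), np.float64(0.0004), np.float64(0.0003), np.float64(0.0012)]
  yaw of edges deg (mod 90) [8.3, 7.48, 6.83, 7.04] centre [ 0.5396 -0.1288]
```

Run:
```python
from h import *
p,d=snap('side','side1')
cv2.imwrite('pics/crops1.png',cv2.resize(p[200:350,220:390,::-1],None,fx=4,fy=4,interpolation=cv2.INTER_CUBIC))
for l in ['tile_top','stage','vial','beaker']:
  for n in ['top','side']:
    for m in arm.look_for(n,l)[:3]: print(l,n,m['conf'],np.round(m['rect'],1))
```

```text
tile_top top 0.96 [401.6 258.1  54.1  52.2]
tile_top side 0.73 [329.9 301.1  67.9  51. ]
tile_top side 0.25 [336.2 327.9  54.7  14.8]
stage top 0.85 [224.4 342.6  74.4  54.7]
stage top 0.75 [320.7 266.9 105.   76.3]
stage top 0.64 [473.5 319.8  77.2  61.9]
stage side 0.92 [252.5 395.   94.3 101.6]
stage side 0.89 [229.1 212.7  49.9  42. ]
stage side 0.69 [311.9 259.8  87.2  81.2]
vial top 0.72 [307.9 218.4  11.8  13.5]
vial side 0.63 [354.9 243.8   9.   25.4]
vial side 0.42 [335.5 328.2  57.4  12.6]
beaker top 0.78 [317.5 326.8  31.7  30.1]
beaker side 0.75 [245.3 251.7  28.4  44.3]
```

View pics/crops1.png

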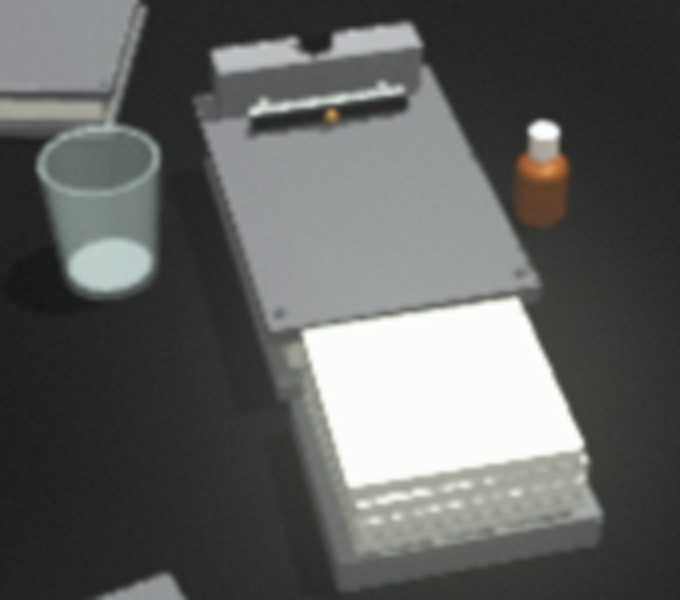

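```bash
cat > go.py <<'E'
from h import *
import sys
from scipy.spatial.transform import Rotation as Ro
YAW=np.radians(9.1);O=np.array([.516,.037]);ex=np.array([np.cos(YAW),np.sin(YAW)]);ey=np.array([-ex[1],ex[0]])
Rt=Ro.from_matrix(np.c_[np.r_[ey,0],np.r_[ex,0],[0,0,-1]])
def rel(xs,ys,z):
    o=arm.observe(); R=Ro.from_rotvec(o['ee_rot']); g=np.r_[O+xs*ex+ys*ey,z]
    print('world goal',g.round(4),'tool shift',np.round(R.inv().apply(g-o['position']),4),'turn deg',np.round(np.degrees((R.inv()*Rt).as_rotvec()),2))
    print('goal-in-stage shift',xs,ys); st()
def st():
    o=arm.observe(); q=o['position']; d=q[:2]-O; f=o['force']
    print('t',round(o['clock'],2),'stage xy',(d@ex).round(4),(d@ey).round(4),'z',q[2].round(4),'F stage',(f[:2]@ex).round(2),(f[:2]@ey).round(2),f[2].round(2),'w',o['width'].round(3),'yawerr',np.round(np.degrees((Ro.from_rotvec(o['ee_rot']).inv()*Rt).as_rotvec()),2))
if __name__=='__main__':
    a=sys.argv[1:]
    rel(*map(float,a)) if a else st()
E
python3 go.py -0.002 -0.262 0.227
```

```text
world goal [ 0.5555 -0.222   0.227 ] tool shift [-5.981e-01 -6.360e-01 -3.000e-04] turn deg [ 0.   -0.   60.16]
goal-in-stage shift -0.002 -0.262Traceback (most recent call last):
  File "go.py", line 15, in <module>
    rel(*map(float,a)) if a else st()
    ~~~^^^^^^^^^^^^^^^
  File "go.py", line 9, in rel
    print('goal-in-stage shift',xs,ys); st()
                                        ~~^^
  File "go.py", line 12, in st
    print('t',round(o['clock'],2),'stage xy',(d@ex).round(4),(d@ey).round(4),'z',q[2].round(4),'F stage',(f[:2]@ex).round(2),(f[:2]@ey).round(2),f[2].round(2),'w',o['width'].round(3),'yawerr',np.round(np.degrees((Ro.from_rotvec(o['ee_rot']).inv()*Rt).as_rotvec()),2))
                                                                                                                                                                   ^^^^^^^^^^^^^^^^
AttributeError: 'float' object has no attribute 'round'
```

```bash
sed -i "s/o\['width'\].round(3)/round(float(o['width']),3)/" go.py
python3 -m pendant '[[[-0.03,-0.032,0],[0,0,0],0.05],[[-0.03,-0.032,0],[0,0,0],0.05],[[-0.03,-0.032,0],[0,0,0],0.05],[[-0.03,-0.032,0],[0,0,0],0.05],[[-0.03,-0.032,0],[0,0,0],0.05],[[-0.03,-0.032,0],[0,0,0],0.05],[[-0.03,-0.032,0],[0,0,0],0.05],[[-0.03,-0.032,0],[0,0,0],0.05],[[-0.03,-0.032,0],[0,0,0],0.05],[[-0.03,-0.032,0],[0,0,0],0.05]]'
python3 go.py -0.002 -0.262 0.227
```

```text
clock: 2.05
position: [0.389, 0.1778, 0.227]
ee_rot: [0.565, 3.09, 0.001]
force: [1.5, -0.2, -0.1]
width: 0.542
world goal [ 0.5555 -0.222   0.227 ] tool shift [-2.972e-01 -3.149e-01 -1.000e-04] turn deg [ 5.000e-02 -0.000e+00  6.017e+01]
goal-in-stage shift -0.002 -0.262
t 2.05 stage xy -0.1031 0.1591 z 0.227 F stage 1.41 -0.39 -0.09 w 0.542 yawerr [ 5.000e-02 -0.000e+00  6.017e+01]
```

```bash
python3 -m pendant '[[[-0.03,-0.032,0],[0,0,0],0.05],[[-0.03,-0.032,0],[0,0,0],0.05],[[-0.03,-0.032,0],[0,0,0],0.05],[[-0.03,-0.032,0],[0,0,0],0.05],[[-0.03,-0.032,0],[0,0,0],0.05],[[-0.03,-0.032,0],[0,0,0],0.05],[[-0.03,-0.032,0],[0,0,0],0.05],[[-0.03,-0.032,0],[0,0,0],0.05],[[-0.03,-0.032,0],[0,0,0],0.05],[[-0.028,-0.027,0],[0,0,0],0.05]]'
python3 -m pendant '[[[0,0,0],[0,0,8.6],0.05],[[0,0,0],[0,0,8.6],0.05],[[0,0,0],[0,0,8.6],0.05],[[0,0,0],[0,0,8.6],0.05],[[0,0,0],[0,0,8.6],0.05],[[0,0,0],[0,0,8.6],0.05],[[0,0,0],[0,0,8.6],0.05],[[0,0,0],[0,0,0],0.05]]'
python3 go.py -0.002 -0.262 0.12
python3 - <<'E'
from h import *
snap('wrist','wrist2')
E
```

```text
clock: 3.3
position: [0.5562, -0.2227, 0.2268]
ee_rot: [0.566, 3.09, -0.0]
force: [0.8, -0.6, -0.0]
width: 0.548
clock: 4.3
position: [0.5558, -0.2208, 0.2266]
ee_rot: [-2.037, -2.391, 0.0]
force: [0.3, 1.1, 0.4]
width: 0.544
world goal [ 0.5555 -0.222   0.12  ] tool shift [-0.0011 -0.0005  0.1066] turn deg [-0.01  0.01  0.04]
goal-in-stage shift -0.002 -0.262
t 4.3 stage xy -0.0015 -0.2609 z 0.2266 F stage 0.44 1.05 0.42 w 0.544 yawerr [-0.01  0.01  0.04]
```

View pics/wrist2.png

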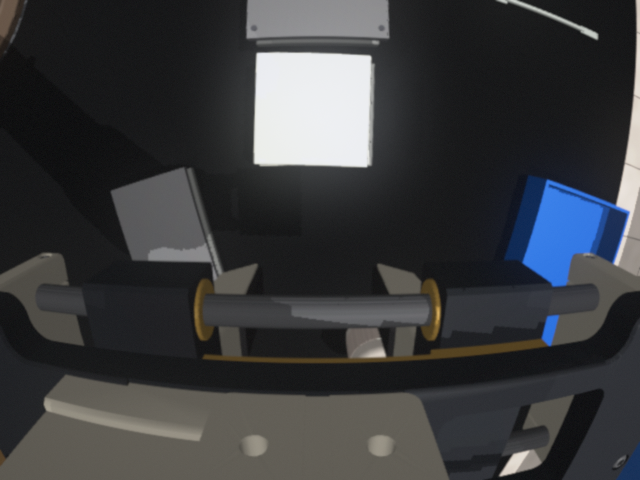

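The wrist view shows the top tile at (255–371, 52–166) squarely ahead of the fingers and the stage's near edge at (318,40). The bottle is behind, at (365,345), so I'll check its distance and the tile in tool coordinates.

```bash
cat >> h.py <<'E'
from scipy.spatial.transform import Rotation as Ro
def wray(u,v,z,o=None):
    o=o or arm.observe(); c,f=cam('wrist'); M=c['mount']
    a,b=u-c['cx'],v-c['cy']; r=np.hypot(a,b); th=r/f
    dcam=np.array([np.sin(th)*a/r,np.sin(th)*b/r,np.cos(th)])
    R=Ro.from_rotvec(o['ee_rot']).as_matrix(); og=o['position']+R@M[:3,3]; dw=R@M[:3,:3]@dcam
    return og+dw*(z-og[2])/dw[2]
E
python3 - <<'E'
from h import *
from go import O,ex,ey
d=np.load('pics/top1.npy')
m=arm.masks_of('top','reagent')
P=None
for k in m[:2]:
    v,u=np.nonzero(k['pixels']); dd=d[v,u];P=pix2w('top',u[dd>0],v[dd>0],dd[dd>0]); print(k['conf'],k['rect'],P.min(0).round(3),P.max(0).round(3),np.median(P,0).round(3))
def s(q): return np.round([(q[:2]-O)@ex,(q[:2]-O)@ey],4)
print('bottle',s(np.median(P,0)))
for uv in [(255,164.5),(370,166),(372,55),(256,54)]: print(uv,s(wray(*uv,.06)))
for uv in [(247,37),(389,38)]: print('stage near corners',s(wray(*uv,.0485)))
E
```

```text
0.81 [513.0, 206.4, 37.5, 36.2] [ 0.613 -0.421 -0.005] [ 0.69  -0.334  0.135] [ 0.636 -0.354  0.087]
bottle [ 0.057  -0.4049]
(255, 164.5) [-0.0567 -0.2175]
(370, 166) [ 0.0441 -0.2187]
(372, 55) [ 0.0451 -0.1198]
(256, 54) [-0.0557 -0.119 ]
stage near corners [-0.0662 -0.0992]
stage near corners [ 0.0625 -0.0997]
```

```bash
python3 -m pendant '[[[0,-0.002,0.03],[0,0,0],0.05],[[0,0,0.03],[0,0,0],0.05],[[0,0,0.03],[0,0,0],0.05],[[0,0,0.03],[0,0,0],0.05],[[0,0,0.02],[0,0,0],0.05],[[0,0,0.02],[0,0,0],0.05],[[0,0,0.0126],[0,0,0],0.05],[[0,0,0],[0,0,0],0.05],[[0,0,0],[0,0,0],0.05]]'
python3 go.py
python3 - <<'E'
from h import *
p,d=snap('side','side3'); cv2.imwrite('pics/crops3.png',cv2.resize(p[200:380,220:420,::-1],None,fx=4,fy=3.3,interpolation=cv2.INTER_CUBIC))
E
```

```text
clock: 5.52
position: [0.5541, -0.2217, 0.0547]
ee_rot: [2.038, 2.389, 0.001]
force: [-0.1, 0.0, 0.3]
width: 0.545
t 5.53 stage xy -0.0032 -0.2614 z 0.0547 F stage -0.14 0.04 0.27 w 0.545 yawerr [ 0.05  0.03 -0.03]
```

View pics/crops3.png

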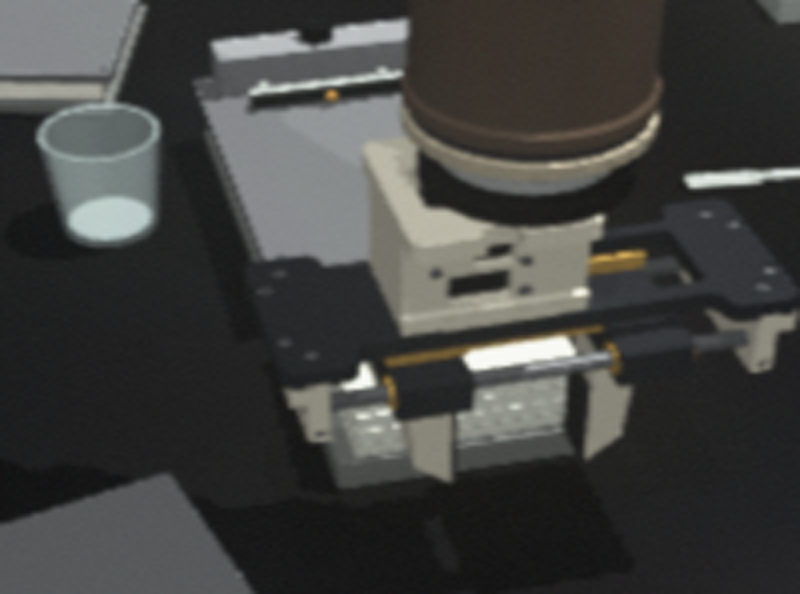

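Run:
```python
from h import *
from go import O,ex,ey
c,f=cam('side');K=np.array([[f,0,c['cx']],[0,f,c['cy']],[0,0,1]])
for xs in (-.0032-.025,-.0032-.044,-.0032+.025,-.0032+.044):
  for dy in(-.0095,.0095):
    g=np.r_[O+xs*ex+(-.2614+dy)*ey,.0547]
    uv=cv2.projectPoints(g[None],np.array(c['rvec']),np.array(c['tvec']),K,None)[0].ravel(); print(xs,dy,uv.round(1),'crop',((uv-[220,200])*[4,3.3]).round())
```

```text
-0.028200000000000003 -0.0095 [334.5 344.1] crop [458. 475.]
-0.028200000000000003 0.0095 [331.1 335.3] crop [444. 446.]
-0.0472 -0.0095 [322.6 346.5] crop [410. 483.]
-0.0472 0.0095 [319.4 337.6] crop [398. 454.]
0.0218 -0.0095 [365.1 337.8] crop [581. 455.]
0.0218 0.0095 [361.2 329.3] crop [565. 427.]
0.040799999999999996 -0.0095 [376.5 335.5] crop [626. 447.]
0.040799999999999996 0.0095 [372.4 327.1] crop [610. 419.]
```

The fingertips in the side view match the projected tip positions, so their height is right, within the top tile's edge. Now I move up to contact.

```bash
python3 -m pendant '[[[0.008,0,0.0007],[0,0,0],0.05],[[0.008,0,0],[0,0,0],0.05],[[0.006,0,0],[0,0,0],0.05],[[0.003,0,0],[0,0,0],0.05],[[0,0,0],[0,0,0],0.05]]'
python3 go.py
python3 -m pendant '[[[0.002,0,0],[0,0,0],0.05],[[0.002,0,0],[0,0,0],0.05],[[0.002,0,0],[0,0,0],0.05]]'
python3 go.py
python3 -m pendant '[[[0.002,0,0],[0,0,0],0.05],[[0.002,0,0],[0,0,0],0.05],[[0.002,0,0],[0,0,0],0.05]]'
python3 go.py
```

```text
clock: 6.2
position: [0.5498, -0.1963, 0.0534]
ee_rot: [-2.038, -2.39, -0.0]
force: [-0.5, -0.3, 0.2]
width: 0.547
t 6.2 stage xy -0.0035 -0.2357 z 0.0534 F stage -0.58 -0.25 0.16 w 0.547 yawerr [ 0.   -0.   -0.01]
clock: 6.58
position: [0.5488, -0.1907, 0.0534]
ee_rot: [2.039, 2.39, -0.0]
force: [-0.1, 0.3, -0.5]
width: 0.541
t 6.58 stage xy -0.0036 -0.2301 z 0.0534 F stage -0.06 0.33 -0.48 w 0.541 yawerr [ 0.    0.   -0.04]
clock: 6.95
position: [0.548, -0.185, 0.0535]
ee_rot: [2.039, 2.39, -0.0]
force: [0.5, -1.9, 0.5]
width: 0.541
t 6.95 stage xy -0.0036 -0.2243 z 0.0535 F stage 0.15 -1.94 0.46 w 0.541 yawerr [ 0.01  0.03 -0.04]
```

```bash
python3 -m pendant '[[[0.004,0,0],[0,0,0],0.05],[[0.004,0,0],[0,0,0],0.05],[[0.004,0,0],[0,0,0],0.05],[[0.004,0,0],[0,0,0],0.05],[[0.004,0,0],[0,0,0],0.05],[[0.004,0,0],[0,0,0],0.05]]'
python3 go.py
python3 - <<'E'
from h import *
p,d=snap('side','side4'); cv2.imwrite('pics/crops4.png',cv2.resize(p[200:380,220:420,::-1],None,fx=4,fy=3.3,interpolation=cv2.INTER_CUBIC))
p,d=snap('top','top4'); cv2.imwrite('pics/crop4.png',cv2.resize(p[215:315,255:445,::-1],None,fx=4,fy=4,interpolation=cv2.INTER_CUBIC))
E
```

```text
clock: 7.7
position: [0.5441, -0.1609, 0.0535]
ee_rot: [2.039, 2.39, 0.0]
force: [0.1, -2.9, 1.1]
width: 0.543
t 7.7 stage xy -0.0035 -0.1999 z 0.0535 F stage -0.38 -2.93 1.14 w 0.543 yawerr [ 0.01  0.01 -0.03]
```

View pics/crop4.png

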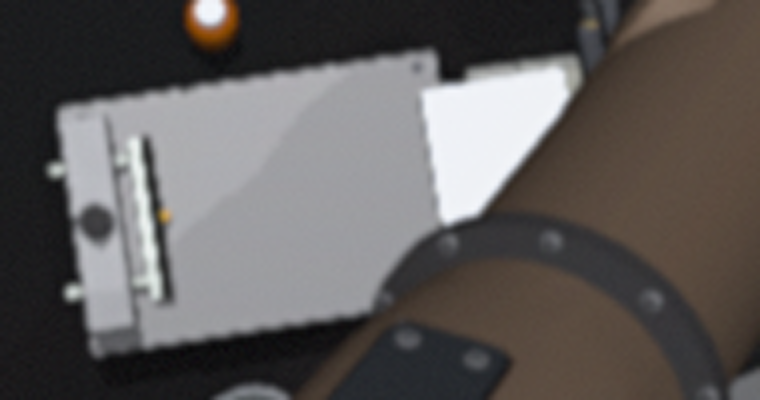

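View pics/crops4.png

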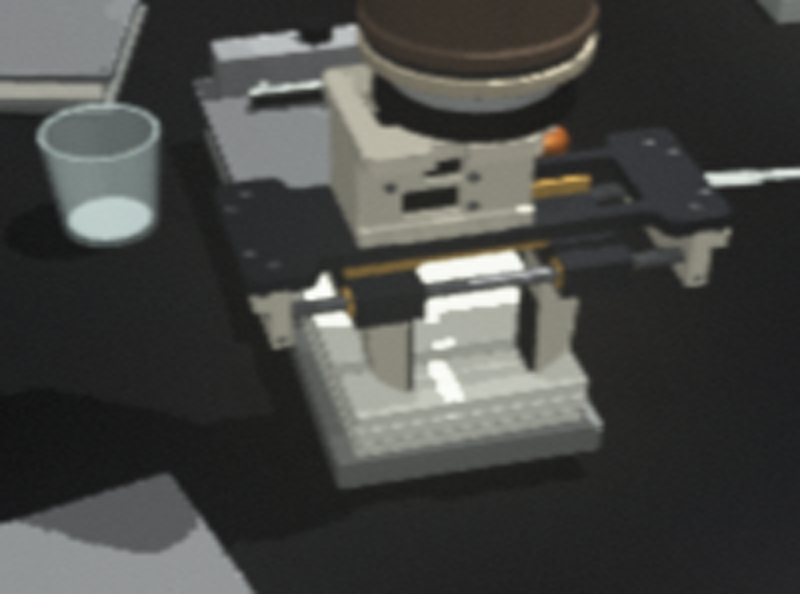

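The top tile alone is sliding. Its leading edge at crop (430,150) is now over the stage, square to it, and the second tile remains on the stack. Continuing.

```bash
python3 -m pendant '[[[0.005,0,0],[0,0,0],0.05],[[0.005,0,0],[0,0,0],0.05],[[0.005,0,0],[0,0,0],0.05],[[0.005,0,0],[0,0,0],0.05],[[0.005,0,0],[0,0,0],0.05],[[0.005,0,0],[0,0,0],0.05],[[0.005,0,0],[0,0,0],0.05],[[0.005,0,0],[0,0,0],0.05]]'
python3 go.py
python3 -m pendant '[[[0.005,0,0],[0,0,0],0.05],[[0.005,0,0],[0,0,0],0.05],[[0.005,0,0],[0,0,0],0.05],[[0.005,0,0],[0,0,0],0.05],[[0.005,0,0],[0,0,0],0.05],[[0.005,0,0],[0,0,0],0.05],[[0.005,0,0],[0,0,0],0.05],[[0.005,0,0],[0,0,0],0.05]]'
python3 go.py
python3 - <<'E'
from h import *
p,d=snap('top','top5'); cv2.imwrite('pics/crop5.png',cv2.resize(p[215:315,255:445,::-1],None,fx=4,fy=4,interpolation=cv2.INTER_CUBIC))
snap('wrist','wrist5')
E
```

```text
clock: 8.8
position: [0.538, -0.1216, 0.0536]
ee_rot: [2.039, 2.389, 0.0]
force: [-0.0, -3.2, 1.5]
width: 0.543
t 8.8 stage xy -0.0034 -0.1601 z 0.0536 F stage -0.52 -3.15 1.5 w 0.543 yawerr [ 0.03  0.02 -0.05]
clock: 9.8
position: [0.5314, -0.0817, 0.0534]
ee_rot: [-2.039, -2.39, -0.0]
force: [0.8, -2.2, -1.3]
width: 0.543
t 9.8 stage xy -0.0036 -0.1197 z 0.0534 F stage 0.42 -2.25 -1.25 w 0.543 yawerr [-0.   -0.01 -0.03]
```

View pics/crop5.png

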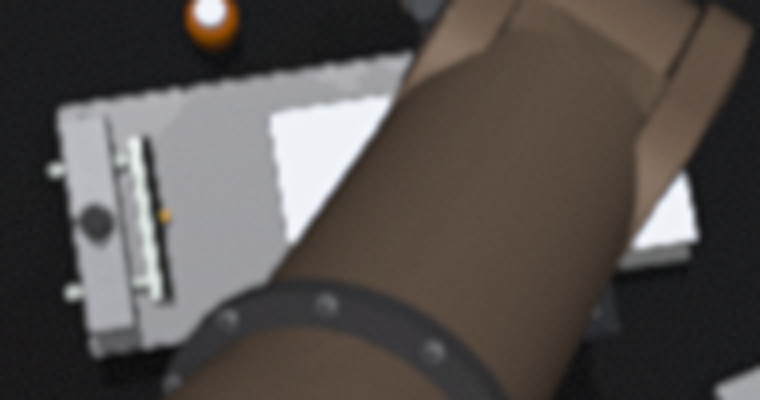

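View pics/wrist5.png

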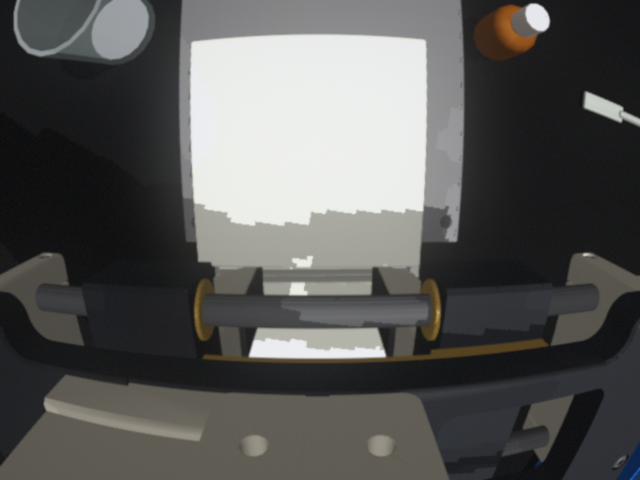

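Wrist view: tile spans columns 193–425 and stage 184–462 at row 150, which puts the tile about 5 mm left (−x) of the stage's middle. That's within tolerance. I'll drift slightly to +x while pushing on.

```bash
python3 -m pendant '[[[0.004,0.0004,0],[0,0,0],0.05],[[0.004,0.0004,0],[0,0,0],0.05],[[0.004,0.0004,0],[0,0,0],0.05],[[0.004,0.0004,0],[0,0,0],0.05],[[0.004,0.0004,0],[0,0,0],0.05],[[0.004,0.0004,0],[0,0,0],0.05],[[0.004,0.0004,0],[0,0,0],0.05]]'
python3 go.py
python3 - <<'E'
from h import *
p,d=snap('top','top6'); cv2.imwrite('pics/crop6.png',cv2.resize(p[215:315,255:445,::-1],None,fx=4,fy=4,interpolation=cv2.INTER_CUBIC))
snap('wrist','wrist6')
E
```

```text
clock: 10.78
position: [0.5299, -0.0538, 0.0535]
ee_rot: [2.039, 2.39, 0.0]
force: [-0.0, -3.0, -0.2]
width: 0.545
t 10.78 stage xy -0.0006 -0.0919 z 0.0535 F stage -0.49 -2.95 -0.24 w 0.545 yawerr [ 0.01  0.01 -0.04]
```

View pics/crop6.png

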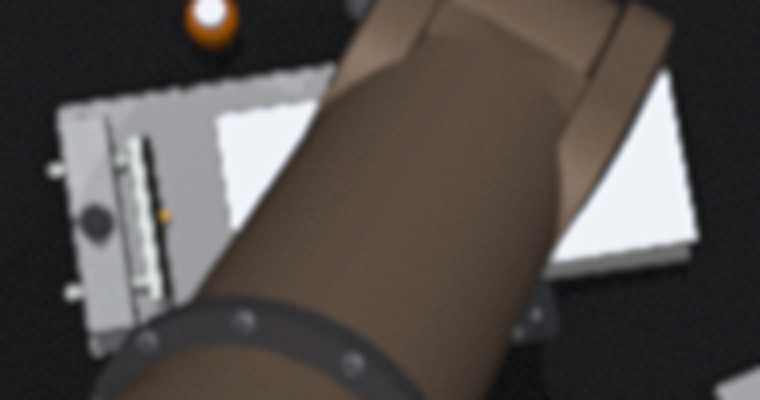

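View pics/wrist6.png

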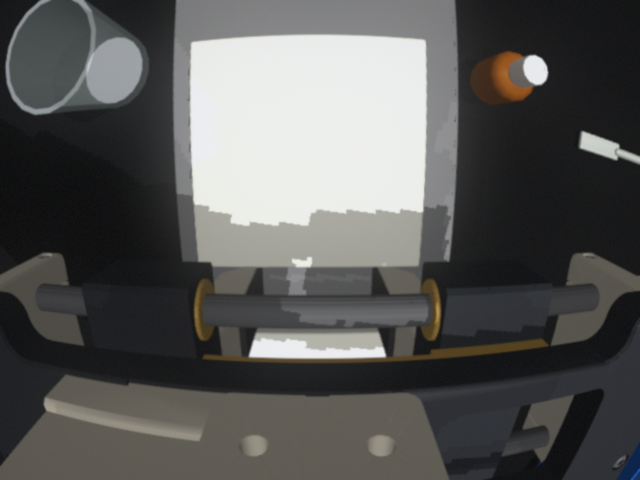

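```bash
python3 -m pendant '[[[0.004,0.0004,0],[0,0,0],0.05],[[0.004,0.0004,0],[0,0,0],0.05],[[0.004,0.0004,0],[0,0,0],0.05],[[0.002,0.0002,0],[0,0,0],0.05],[[0.002,0.0002,0],[0,0,0],0.05]]'
python3 go.py
for i in 1; do python3 -m pendant '[[[0.001,0,0],[0,0,0],0.05],[[0.001,0,0],[0,0,0],0.05],[[0.001,0,0],[0,0,0],0.05]]'; done
python3 go.py
python3 -m pendant '[[[0.001,0,0],[0,0,0],0.05],[[0.001,0,0],[0,0,0],0.05],[[0.001,0,0],[0,0,0],0.05]]'
python3 go.py
python3 - <<'E'
from h import *
p,d=snap('top','top7'); cv2.imwrite('pics/crop7.png',cv2.resize(p[215:315,255:355,::-1],None,fx=6,fy=6,interpolation=cv2.INTER_CUBIC))
E
```

```text
clock: 11.5
position: [0.5289, -0.0378, 0.0534]
ee_rot: [-2.039, -2.39, 0.0]
force: [0.8, -2.2, -0.3]
width: 0.548
t 11.5 stage xy 0.0009 -0.0759 z 0.0534 F stage 0.48 -2.32 -0.33 w 0.548 yawerr [-0.    0.   -0.03]
clock: 11.88
position: [0.5285, -0.035, 0.0534]
ee_rot: [2.039, 2.39, 0.0]
force: [0.5, -1.8, -0.7]
width: 0.547
t 11.88 stage xy 0.0009 -0.0731 z 0.0534 F stage 0.22 -1.81 -0.71 w 0.547 yawerr [ 0.01 -0.   -0.04]
clock: 12.25
position: [0.528, -0.032, 0.0534]
ee_rot: [-2.039, -2.39, -0.0]
force: [0.5, -2.0, -1.2]
width: 0.545
t 12.25 stage xy 0.0009 -0.07 z 0.0534 F stage 0.22 -2.04 -1.17 w 0.545 yawerr [-0.   -0.   -0.04]
```

View pics/crop7.png

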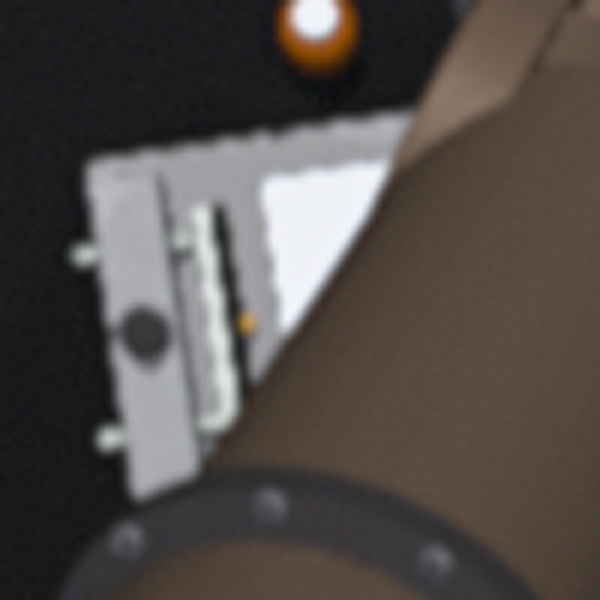

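About 9 mm to the brass pin at crop (248,323). I'll keep going in 1 mm steps, reading the force as I go.

```bash
python3 -m pendant '[[[0.001,0,0],[0,0,0],0.05],[[0.001,0,0],[0,0,0],0.05],[[0.001,0,0],[0,0,0],0.05],[[0.001,0,0],[0,0,0],0.05]]'>/dev/null;python3 go.py
python3 -m pendant '[[[0.001,0,0],[0,0,0],0.05],[[0.001,0,0],[0,0,0],0.05]]'>/dev/null;python3 go.py
python3 -m pendant '[[[0.001,0,0],[0,0,0],0.05]]'>/dev/null;python3 go.py
python3 -m pendant '[[[0.001,0,0],[0,0,0],0.05]]'>/dev/null;python3 go.py
```

```text
t 12.8 stage xy 0.0009 -0.066 z 0.0534 F stage 0.05 -1.81 -0.3 w 0.545 yawerr [ 0.   -0.   -0.04]
t 13.05 stage xy 0.0009 -0.064 z 0.0534 F stage 0.04 -2.99 0.25 w 0.542 yawerr [ 0.   -0.   -0.03]
t 13.18 stage xy 0.0009 -0.063 z 0.0534 F stage 0.37 -2.22 0.08 w 0.546 yawerr [-0.   -0.   -0.03]
t 13.3 stage xy 0.0009 -0.062 z 0.0534 F stage 0.82 -1.59 0.64 w 0.545 yawerr [-0.   -0.   -0.04]
```

```bash
python3 -m pendant '[[[0.001,0,0],[0,0,0],0.05]]'>/dev/null;python3 go.py
python3 -m pendant '[[[0.001,0,0],[0,0,0],0.05]]'>/dev/null;python3 go.py
```

```text
t 13.43 stage xy 0.0009 -0.061 z 0.0534 F stage -0.23 -2.82 -0.08 w 0.546 yawerr [ 0.   -0.   -0.03]
t 13.55 stage xy 0.0009 -0.06 z 0.0534 F stage 0.02 -2.73 -0.53 w 0.542 yawerr [ 0.    0.   -0.04]
```

```bash
python3 -m pendant '[[[0.001,0,0],[0,0,0],0.05]]'>/dev/null;python3 go.py
python3 - <<'E'
from h import *
p,d=snap('top','top8'); cv2.imwrite('pics/crop8.png',cv2.resize(p[215:315,255:355,::-1],None,fx=6,fy=6,interpolation=cv2.INTER_CUBIC))
E
```

```text
t 13.68 stage xy 0.0009 -0.0591 z 0.0534 F stage -0.16 -2.21 -1.03 w 0.545 yawerr [ 0.    0.   -0.04]
```

View pics/crop8.png

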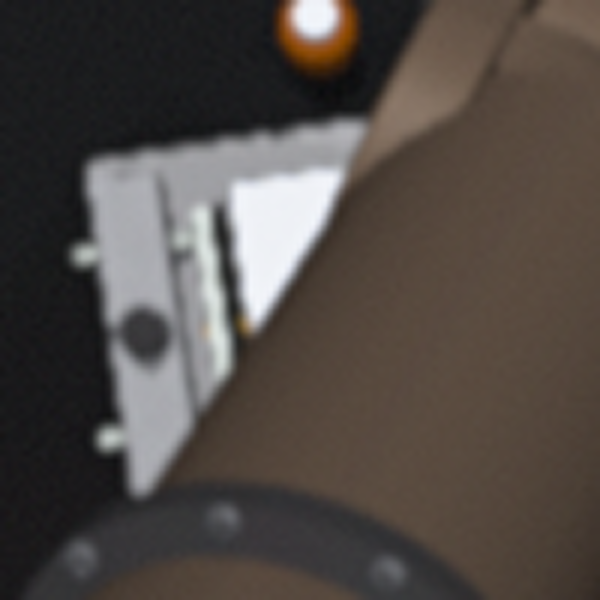

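The tile's edge at crop (250,325) is now on the pin, just short of the rubber. Switching to single 0.5 mm rows.

```bash
python3 -m pendant '[[[0.0005,0,0],[0,0,0],0.05]]'>/dev/null;python3 go.py
python3 -m pendant '[[[0.0005,0,0],[0,0,0],0.05]]'>/dev/null;python3 go.py
```

```text
t 13.85 stage xy 0.0009 -0.0586 z 0.0534 F stage 0.24 -3.69 -0.14 w 0.548 yawerr [ 0.    0.   -0.04]
t 13.97 stage xy 0.0009 -0.0581 z 0.0534 F stage 0.06 -2.92 -0.7 w 0.545 yawerr [-0.    0.   -0.04]
```

```bash
python3 -m pendant '[[[0.0005,0,0],[0,0,0],0.05]]'>/dev/null;python3 go.py
python3 -m pendant '[[[0.0005,0,0],[0,0,0],0.05]]'>/dev/null;python3 go.py
```

```text
t 14.1 stage xy 0.0009 -0.0576 z 0.0534 F stage 0.41 -2.84 0.01 w 0.54 yawerr [ 0.    0.   -0.04]
t 14.22 stage xy 0.0009 -0.0571 z 0.0534 F stage 0.46 -1.92 -0.33 w 0.547 yawerr [ 0.    0.   -0.04]
```

```bash
python3 -m pendant '[[[0.0005,0,0],[0,0,0],0.05]]'>/dev/null;python3 go.py
python3 -m pendant '[[[0.0005,0,0],[0,0,0],0.05]]'>/dev/null;python3 go.py
```

```text
t 14.35 stage xy 0.0009 -0.0566 z 0.0534 F stage 0.05 -3.35 -0.11 w 0.544 yawerr [ 0.    0.01 -0.03]
t 14.47 stage xy 0.001 -0.0563 z 0.0534 F stage -0.55 -3.34 -0.68 w 0.549 yawerr [ 0.01  0.02 -0.04]
```

```bash
python3 -m pendant '[[[0.0005,0,0],[0,0,0],0.05]]'>/dev/null;python3 go.py
python3 -m pendant '[[[0.0005,0,0],[0,0,0],0.05]]'>/dev/null;python3 go.py
```

```text
t 14.6 stage xy 0.001 -0.056 z 0.0535 F stage 0.96 -5.55 -1.56 w 0.543 yawerr [ 0.01  0.03 -0.05]
t 14.72 stage xy 0.001 -0.0557 z 0.0535 F stage 0.16 -5.13 -1.97 w 0.551 yawerr [ 0.02  0.05 -0.06]
```

```bash
python3 -m pendant '[[[0.0005,0,0],[0,0,0],0.05]]'>/dev/null;python3 go.py
```

```text
t 14.85 stage xy 0.001 -0.0554 z 0.0535 F stage 0.55 -6.63 -2.07 w 0.542 yawerr [ 0.02  0.07 -0.07]
```

```bash
python3 -m pendant '[[[0.0005,0,0],[0,0,0],0.05]]'>/dev/null;python3 go.py
python3 -m pendant '[[[0.0005,0,0],[0,0,0],0.05]]'>/dev/null;python3 go.py
```

```text
t 14.97 stage xy 0.0009 -0.0552 z 0.0535 F stage -0.3 -6.88 -2.32 w 0.542 yawerr [ 0.02  0.08 -0.08]
t 15.1 stage xy 0.0009 -0.055 z 0.0535 F stage -0.28 -7.49 -1.99 w 0.548 yawerr [ 0.03  0.1  -0.09]
```

```bash
python3 -m pendant '[[[0.0004,0,0],[0,0,0],0.05]]'>/dev/null;python3 go.py
```

```text
t 15.22 stage xy 0.001 -0.0548 z 0.0536 F stage 0.53 -9.38 -1.18 w 0.544 yawerr [ 0.04  0.12 -0.1 ]
```

```bash
python3 -m pendant '[[[0.0004,0,0],[0,0,0],0.05]]'>/dev/null;python3 go.py
python3 -m pendant '[[[0.0002,0,0],[0,0,0],0.05]]'>/dev/null;python3 go.py
python3 -m pendant '[[[0,0,0],[0,0,0],0.05]]'>/dev/null;python3 go.py
python3 -m pendant '[[[0,0,0],[0,0,0],0.05]]'>/dev/null;python3 go.py
python3 -m pendant '[[[0,0,0],[0,0,0],0.05]]'>/dev/null;python3 go.py
python3 -m pendant '[[[0,0,0],[0,0,0],0.05]]'>/dev/null;python3 go.py
```

```text
t 15.35 stage xy 0.001 -0.0546 z 0.0536 F stage -0.25 -9.66 -1.57 w 0.544 yawerr [ 0.04  0.13 -0.11]
t 15.47 stage xy 0.0009 -0.0545 z 0.0536 F stage -0.61 -10.05 -2.23 w 0.545 yawerr [ 0.04  0.14 -0.12]
t 15.6 stage xy 0.0009 -0.0545 z 0.0536 F stage -0.6 -10.1 -1.27 w 0.547 yawerr [ 0.03  0.14 -0.11]
t 15.72 stage xy 0.001 -0.0546 z 0.0536 F stage -0.12 -8.84 -2.02 w 0.54 yawerr [ 0.04  0.14 -0.12]
t 15.85 stage xy 0.001 -0.0545 z 0.0536 F stage -0.33 -10.21 -0.66 w 0.544 yawerr [ 0.04  0.14 -0.11]
t 15.97 stage xy 0.0009 -0.0545 z 0.0536 F stage -0.31 -9.0 -2.24 w 0.545 yawerr [ 0.04  0.14 -0.12]
```

About 9.7 N at the wrist, less ~2.3 N of sliding friction, leaves ≈7.5 N on the stop, held for more than 0.5 s. Backing off gently along −x of the tool.

```bash
python3 -m pendant '[[[-0.0005,0,0],[0,0,0],0.05],[[-0.001,0,0],[0,0,0],0.05],[[-0.001,0,0],[0,0,0],0.05],[[-0.001,0,0],[0,0,0],0.05],[[-0.001,0,0],[0,0,0],0.05],[[-0.001,0,0],[0,0,0],0.05],[[-0.002,0,0],[0,0,0],0.05],[[-0.004,0,0],[0,0,0],0.05],[[-0.006,0,0],[0,0,0],0.05]]'
python3 go.py
python3 -m pendant '[[[-0.006,0,0],[0,0,0],0.05],[[0,0,-0.02],[0,0,0],0.05],[[0,0,-0.04],[0,0,0],0.05],[[0,0,-0.05],[0,0,0],0.05],[[0,0,-0.05],[0,0,0],0.05],[[-0.05,0,0],[0,0,0],0.05],[[-0.05,0,0],[0,0,0],0.05],[[-0.05,0,0],[0,0,0],0.05],[[-0.05,0,0],[0,0,0],0.05],[[0,0,0],[0,0,0],0.05]]'
python3 - <<'E'
from fit import *
from go import O,ex,ey
p,d=snap('top','top9'); cv2.imwrite('pics/crop9.png',cv2.resize(p[215:315,255:445,::-1],None,fx=4,fy=4,interpolation=cv2.INTER_CUBIC))
snap('side','side9')
q=lambda xs,ys:O+xs*ex+ys*ey
c=(0,0.005);T=np.array([q(-.05,.055),q(.05,.055),q(.05,-.045),q(-.05,-.045)])
C=quad('top',p,T,.0585,half=4); m=C.mean(0)-O; print('tile in stage',(m@ex).round(4),(m@ey).round(4))
E
```

```text
clock: 17.1
position: [0.528, -0.0323, 0.0534]
ee_rot: [-2.039, -2.39, -0.0]
force: [-0.5, -0.0, -0.1]
width: 0.544
t 17.1 stage xy 0.0009 -0.0703 z 0.0534 F stage -0.49 0.06 -0.06 w 0.544 yawerr [ 0.   -0.01 -0.02]
clock: 18.35
position: [0.5591, -0.2412, 0.2137]
ee_rot: [2.046, 2.381, -0.004]
force: [-0.9, 0.6, -0.2]
width: 0.546
[[0.4564, 0.0831], [0.5547, 0.0987], [0.5715, 0.0001], [0.4721, -0.0161]] sides [0.0996, 0.1, 0.1008, 0.1004] res [np.float64(0.0004), np.float64(0.0004), np.float64(0.0004), np.float64(0.0002)]
  yaw of edges deg (mod 90) [8.99, 9.68, 9.23, 9.0] centre [0.5137 0.0414]
tile in stage -0.0016 0.0047
```

View pics/crop9.png

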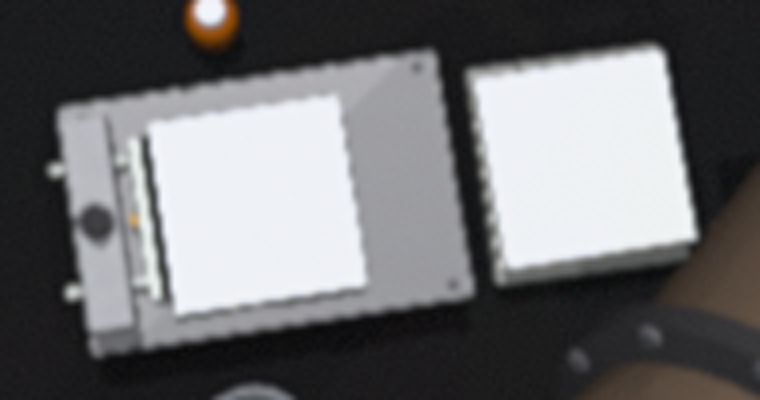

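View pics/side9.png

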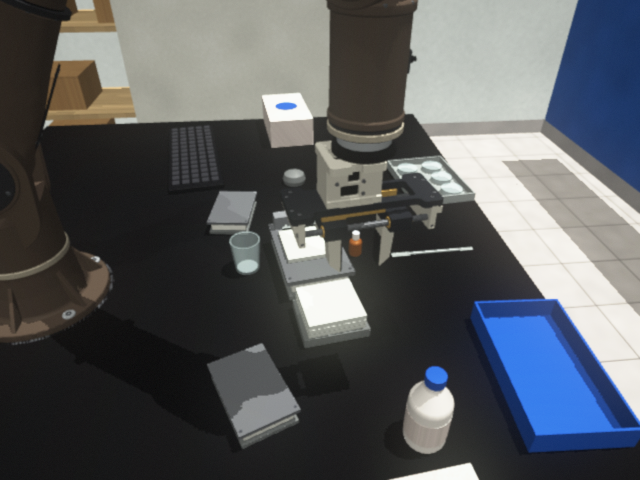

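The tile lies flat and square against the stop: crop (150–365, 95–315), with the pin tip hidden and its tail showing at (135,220), i.e. pushed in. The stack and the bystanders look unmoved, so I'm handing in.

```bash
python3 -c "
from cell import arm
print(arm.sign_off())"
```

```text
the job is handed in; nothing more can be done
None
```

I slid the top tile off its stack onto the stage with two fingertips and on to the stop. I pressed it there for about 0.6 s at roughly 7.5 N. That is about 9.7 N measured at the wrist, less about 2.3 N of sliding friction. I then backed away and handed the job in at about 18 s; the sign-off gives no verdict.

- **Tile position:** the last top-camera fit puts the tile 1.6 mm off the stage's middle across the width. It is square to the stage within about 0.6°. Its centre is at y ≈ +4.7 mm along the stage, where it was pressed, and the pin looks pushed in.
- **Disagreement:** part-way across, the wrist view put the tile about 5 mm off centre, where the top view had given 2.6 to 4 mm. I corrected by drifting about 4.5 mm sideways while pushing.
- **Not measured:** I judged the other three tiles and the bystanders unmoved from the pictures only. I inferred that the tile still touches the stop from its position, because there was no contact reading after I backed off.

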